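# Fasten the open yarn-winder case

## Robot

A 6-joint arm with a two-finger parallel gripper is mounted at the origin on the work surface. World frame = base frame: x ahead of the robot, y to its left, z up, the work surface at z = 0. Lengths are in m, angles in degrees, forces in N, time in s.
With the tool pointing down it reaches from about 0.4 to 0.825 m from the base axis. Payload 7 kg.
Tool frame: the origin (TCP) lies midway between the tips of the shut fingers; the grasp point (between the pads) lies 19 mm behind it; z points along the fingers, y is the line along which they close (so a half turn about z gives the same grasp; the last joint's range is limited). The gripper opens to 88 mm and grips with 3 to 60 N. Pads are 19 mm wide; open, the fingers measure 130 mm over their backs; the gripper's body (78 mm by 193 mm) begins 47 mm behind the grasp point.
Start: joints at [92.195, 20.546, 0.682, 0, -70.136, -16.507], TCP at [0.167, 0.654, 0.227] pointing down, gripper open.
Joint ranges: [-176.03, 176.03], [-82.01, 121.73], [-58.28, 71.71], [-173.87, 95.51], [-174.79, -0.11], [-173.66, 173.66]. Speed limits (degrees/s): [136.94, 136.94, 172.46, 180, 180, 180].

## Interface

Orientations are given as [roll, pitch, yaw] about the fixed x, y, z axes, in that order (R = Rz(yaw) Ry(pitch) Rx(roll)).
In Python, from plant import ctrl gives the robot as it stands. The module is installed in compiled form; this text tells all that it offers.
- The arm moves only by the tool play_rows, never from a script. Its argument "commands" is a list that holds one entry, the list of rows, each a list of 7 numbers: the turn, a rotation vector about the tool's x, y, z in rad, then the shift along the tool's x, y, z in cm, then the finger opening in cm, from 0 to 8.76. In form: [[[ax, ay, az, x, y, z, grip], ...]]. A call has 1 to 8 rows; each row is the pose to reach, as a shift and turn from the pose commanded when the call began, along the tool's axes at that moment; what a row does not reach only later rows make up. A row lasts 1/12 s, in which the tool goes at most 41.7 mm and 7.16 degrees, less where a joint would pass 70% of its speed; a pose out of reach is approached as far as the arm can. A call with a gripper value outside its range is refused whole. The fingers move at their own pace and stop on an object; the grip force is fixed at half the most. Time passes only in rows, so rows that repeat a pose let the fingers close. It gives the time, the measured TCP pose, the force, the opening and the grip force at its end, in the units of the state.
- ctrl.get_obs(): the state, without advancing time (a new reading comes with each control period).
- ctrl.snapshot(name): name is "scene" or "top"; returns a dict with "color" (480x640x3 uint8, red, green, blue), "camera_matrix" (3x3 intrinsics, pixels), "origin" and "rotation" of the camera in the world. Camera axes: x right, y down, z forward; pixel columns grow to the right and rows downward; lengths in m; the calibration is good to about 2 mm. A picture is of the moment at which its call begins. There is no depth.
- ctrl.close_job(): hands the job in; it is judged then, once.
Trained networks look in a picture, given as the dict that the camera call returned (one of the last four; its "shot" number tells which), for a name from the list of things; names that differ only in an ending like _2 or _b are one class to them, and where a whole thing is asked for, a point or a joint stands for the part that bears it (a point fixed in the world has none). Each returns a list of dicts, best first, with "conf" (0 to 1); they miss things now and then, are a little off and sometimes report something else, mostly with a low value. They report only what shows in the picture. A call takes as long as a camera call.
- ctrl.find_in(picture, name): "bbox" ([left, top, width, height] in pixels, round what is visible of it).
The state is a dict: "clock": time; "joint_pos": joint angles; "qvel": joint speeds; "tau": joint torques, N m; "tool_pos": TCP position; "orientation": TCP orientation; "force": force on the tool from outside, world axes, zero at the start; "moment": the same for the moment, N m; "opening": finger opening in m; "gripper_force": force on a finger pad.
Only numpy, scipy, OpenCV 4.12 (cv2) and the standard library are available. Lean on these libraries where they do the work, as an engineer would, in place of code of your own. Each camera call takes 0.05 s, during which the arm holds its last target. There are 200 camera calls.

## Task

One of the two cases standing on the shop table, the larger one, is not fastened: its lid stands ajar and its wire loop is thrown back over the raised lever. Flip the loop over so that it drops behind the hook (the keeper) on the lid, then press the lever fully down so that it pulls the lid tight, and leave it latched. Leave the cup and the jar where they stand.

Things in the scene. Friction and masses are not known exactly. Their poses are not given: they have to be found in the camera images.
- case: Larger slate-grey case, fixed, standing on its hinged edge: 200 wide (y), 140 mm tall. Origin: centre of underside. x: level, from body shell (-75 to 15 mm) over the seam to lid shell (17 to 68 mm). Latch on top, at y = 0; the lever's pin is parallel to y at x -12, z 156 mm. The smaller case (150 wide, 115 mm tall) is already latched and needs nothing.
- lid (a joint): Opening angle of the lid shell (rad) about its hinge at the foot of the seam (x 16, z 10 mm). A soft gasket springs it open to its stop at 0.055 (top edge about 7 mm off the body shell); 0 is tight. It takes about 5 N at the top edge to hold it tight.
- lever (a joint): Lever angle (rad): 0 = fully down, flat along the case's -x; grows as its free end rises. Starts at 1.28 to 1.42, leaning slightly to -x, and stays where left (friction 0.06 N m). Bar 78 mm long from its pin, 24 wide, 5 thick; upper face 3 mm off the pin-to-tip line (it faces +x when raised). Hooked, it takes 3 to 6 N near the tip and goes over centre at the end. Push it -x, then down.
- lever_tip (a point): Middle of the rounded free end of the lever (4 mm radius), 78 mm from the lever's pin.
- loop_bar (a point): Middle of the loop's crossbar. Loop: U of 5 mm steel wire, 80 long, 46 mm wide, hinged freely to the lever 34 mm from its pin; the lever fits inside it. At the start it leans back to -x, 20 to 40 degrees past upright, its bar above and beyond the lever tip. Pushed past upright towards +x it falls by its own weight onto the lid, behind the hook.
- keeper (a point): Seat of the bar behind the steel hook on the lid (moves with the lid): the bar's middle lies here when latched, 12 mm above the lid's top. The hook is a plate 30 mm wide and 8 mm tall on the -x side of this point, leaning to +x; the bar drops in from above on its +x side.
- jar: Glass jar with a brass cap, 66 mm across, 85 mm tall, loose bystander between the cases. Origin: centre of its underside.
- cup: White cup without handle, 72 mm across, 85 mm tall, loose bystander between the cases. Origin: centre of its underside.

How it is judged (in metres and radians):
On the way:
1. the loop's bar has dropped behind the hook on the lid (distance between loop_bar and keeper below 0.018 m and z of loop_bar in the frame of keeper below 0.006 m and x of loop_bar in the frame of keeper above -0.004 m), for 0.1 s.
At the end, for the whole second after the job is handed in: The lever lies down (within 0.15 rad of flat), the loop's bar sits behind the hook (within 12 mm of its seat) and the lid is drawn tight (within 0.02 rad, about 3 mm at its top edge), all at rest (value of joint lever below 0.15 rad and value of joint lid below 0.02 rad and distance between loop_bar and keeper below 0.012 m and velocity of joint lever below 0.05 rad/s); the robot touches nothing.
It fails at once if the cup or the jar is shifted by more than 30 mm (distance of any of cup, jar from where it was at the start of the episode above 0.03 m).
It also fails if it takes over 38 s, if anything falls off the work surface, if the arm or the gripper's body presses on something with over 40 N, if the wrist force passes 120 N, or if a joint passes its speed limit or range.

## Working session

There is one attempt and no reset: what is moved stays moved. The work goes in short steps, Python scripts to look and compute and a tool call to move; the robot and the scene stay as the last step left them, time stands still between calls to the robot, and variables do not carry over. Pictures are saved under pics/ and viewed, at most 10 in all, crops included, and the job is handed in when it is done.

Besides the shell and the picture viewer there is one more tool, called after "Request:" as a command line: name --argument value ..., lists and objects as JSON in quotes. play_rows: Moves the arm, as the interface text tells. Its arguments: {"type":"object","properties":{"commands":{"type":"array","items":{"type":"array","items":{"type":"array","items":{"type":"number"}}}}},"required":["commands"]}

```bash
mkdir -p pics; cat > h.py <<'E'
import numpy as np, cv2
from plant import ctrl
from scipy.spatial.transform import Rotation as R
def snap(n,f=None):
    p=ctrl.snapshot(n)
    if f: cv2.imwrite('pics/'+f,p['color'][:,:,::-1])
    return p
def ray(p,u,v):
    d=np.array(p['rotation'])@np.linalg.inv(np.array(p['camera_matrix']))@np.array([u,v,1.]); return np.array(p['origin']),d/np.linalg.norm(d)
def tri(rs):
    A=0;b=0
    for o,d in rs:
        M=np.eye(3)-np.outer(d,d);A=A+M;b=b+M@o
    x=np.linalg.solve(A,b); return x,[np.linalg.norm((np.eye(3)-np.outer(d,d))@(x-o)) for o,d in rs]
def proj(p,X):
    c=np.array(p['rotation']).T@(np.array(X)-np.array(p['origin'])); q=np.array(p['camera_matrix'])@c; return q[:2]/q[2]
E
python3 - <<'E'
from h import *
print(ctrl.get_obs())
for n in('scene','top'):
    p=snap(n,n+'.png');print(n,p['camera_matrix'],p['origin'],p['rotation'])
    for k in('case','lid','lever','lever_tip','loop_bar','keeper','jar','cup'):
        print(k,[(np.round(d['bbox'],1).tolist(),round(d['conf'],2)) for d in ctrl.find_in(p,k)[:3]])
E
```

```text
{'clock': 0.0, 'joint_pos': array([ 9.21946222e+01,  2.05926698e+01,  6.34406376e-01, -1.84209190e-02,
       -7.01374624e+01, -1.65081151e+01]), 'qvel': array([ 0.04400631, -0.00986351, -0.02080403, -0.07359046,  0.00231274,
        0.00879133]), 'tau': array([-3.68823848e-04, -5.82715237e+01,  2.93048286e+01,  6.99703574e+00,
        6.96582603e-03, -1.65651168e-04]), 'tool_pos': array([0.16678033, 0.6535662 , 0.22561892]), 'orientation': array([ 1.79903299e+02, -1.06000036e-02, -1.43197572e+01]), 'force': array([ 0.7108814 , -0.09000404, -0.29912883]), 'moment': array([0.0011088 , 0.02584519, 0.03867734]), 'gripper_force': 0.0, 'opening': 0.0878161803906618}
scene [[451.49089017   0.         326.94176539]
 [  0.         451.49089017 240.26612154]
 [  0.           0.           1.        ]] [1.00450009 0.31326349 0.52428309] [-124.34677156    1.26069309  123.20724043]
case [([161.6, 121.2, 136.0, 181.6], 0.87)]
lid [([163.4, 190.7, 90.4, 109.2], 0.76)]
lever [([225.1, 121.8, 27.8, 70.5], 0.96)]
lever_tip [([221.4, 123.8, 29.8, 69.3], 0.84)]
loop_bar [([227.7, 121.8, 24.9, 57.9], 0.68)]
keeper [([161.1, 189.6, 93.5, 115.4], 0.77), ([159.9, 125.6, 138.1, 178.9], 0.7)]
jar [([286.4, 281.8, 44.6, 69.5], 0.73)]
cup [([338.6, 234.9, 42.7, 62.0], 0.83)]
top [[590.6076253    0.         310.58300583]
 [  0.         590.6076253  241.98876641]
 [  0.           0.           1.        ]] [ 0.48613565 -0.03660529  0.99558414] [-175.44810612    0.22432826  -91.28114168]
case [([358.2, 195.5, 159.7, 135.5], 0.69)]
lid [([368.7, 191.8, 146.8, 68.4], 0.82)]
lever [([427.2, 259.3, 45.9, 43.3], 0.76)]
lever_tip []
loop_bar [([426.9, 269.0, 46.2, 33.7], 0.75)]
keeper [([370.3, 195.0, 141.8, 64.3], 0.63)]
jar [([263.5, 197.1, 42.6, 42.6], 0.66), ([424.9, 262.2, 43.8, 40.1], 0.63)]
cup [([261.8, 285.4, 47.5, 47.0], 0.95)]
```

View pics/scene.png

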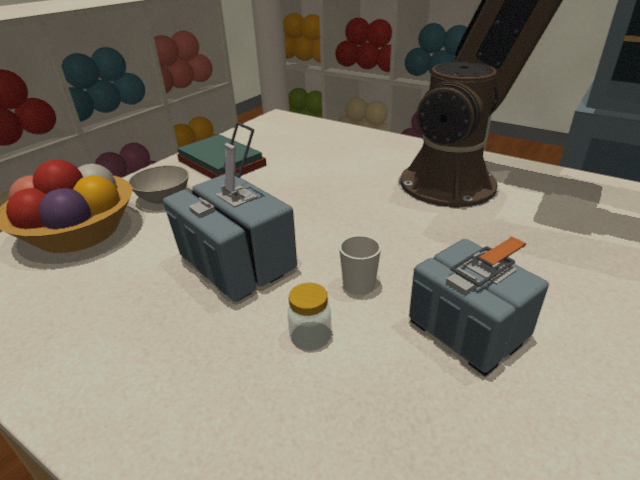

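View pics/top.png

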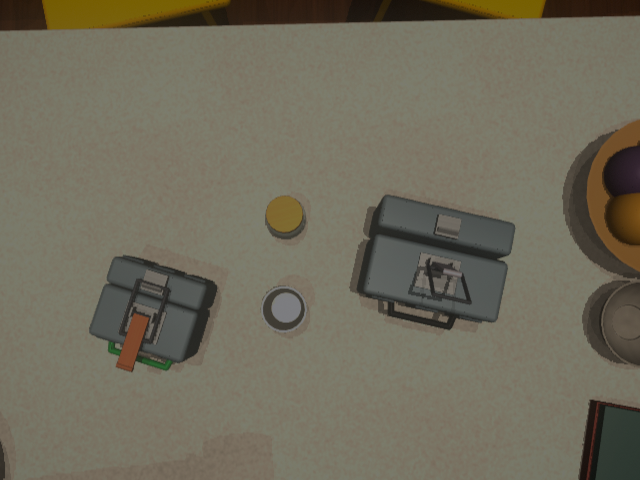

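```bash
sed -i "s/np.array(p\['rotation'\])/RR(p)/g" h.py; echo "
def RR(p):
    r=np.array(p['rotation']); return r if r.ndim==2 else R.from_euler('xyz',r,degrees=True).as_matrix()">>h.py
python3 - <<'E'
import cv2,numpy as np
a=cv2.imread('pics/scene.png')[110:310,150:310];b=cv2.imread('pics/top.png')[185:335,350:525]
a=cv2.resize(a,None,fx=3,fy=3,interpolation=cv2.INTER_CUBIC);cv2.imwrite('pics/c1.png',a)
b=cv2.resize(b,None,fx=4,fy=4,interpolation=cv2.INTER_CUBIC);cv2.imwrite('pics/c2.png',b)
E
```

```text
(no output)
```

View pics/c1.png

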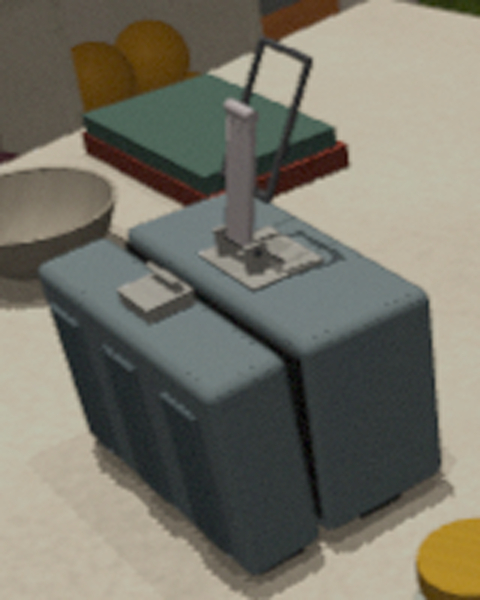

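View pics/c2.png

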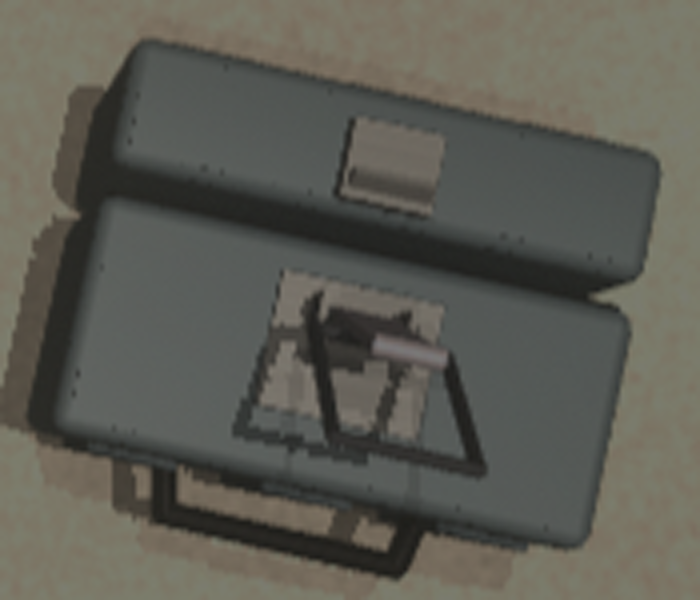

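```bash
cat > fit.py <<'E'
from h import *
from scipy.optimize import least_squares
s=snap('scene');t=snap('top')
def W(q,p):
    c,n=np.cos(q[2]),np.sin(q[2]); p=np.array(p)/1000; return np.array([q[0]+c*p[0]-n*p[1],q[1]+n*p[0]+c*p[1],p[2]])
def tip(a,r=78): return np.array([-12-r*np.cos(a),0,156+r*np.sin(a)])
def bar(a,b,y=0): return tip(a,34)+np.array([-80*np.sin(b),y,80*np.cos(b)])
obs=[(s,(229.3,144.3),lambda q:tip(q[3])),(t,(453,273),lambda q:tip(q[3])),
(s,(237.7,124),lambda q:bar(q[3],q[4],-20.5)),(s,(252.7,130.7),lambda q:bar(q[3],q[4],20.5)),
(t,(433.3,294.5),lambda q:bar(q[3],q[4],20.5)),(t,(470,302),lambda q:bar(q[3],q[4],-20.5)),
(t,(374,234),lambda q:(15,100,138)),(t,(508,264),lambda q:(15,-100,138)),(t,(498,322),lambda q:(-75,-100,138)),(t,(363,291),lambda q:(-75,100,138))]
f=lambda q:np.concatenate([proj(p,W(q,g(q)))-u for p,u,g in obs])
for y0 in(-.2,.0):
    r=least_squares(f,[.5,-.25,y0,1.35,.5],loss='soft_l1')
    print(r.cost,r.x,np.round(f(r.x).reshape(-1,2),1).tolist())
q=r.x;np.save('q.npy',q)
k=lambda a,b:print(np.round(tri([ray(s,*a),ray(t,*b)]),4)) if 0 else print(*[np.round(v,4) for v in tri([ray(s,*a),ray(t,*b)])])
k((229.3,144.3),(453,273));k((245.2,127.3),(451.6,298.3));k((201.7,206.7),(447.5,226))
print('tip',W(q,tip(q[3])),'bar',W(q,bar(q[3],q[4])),'keeper',W(q,(41,0,152)),'pin',W(q,(-12,0,156)),np.degrees(q[2:]))
E
python3 fit.py
```

```text
11.29453437189957 [ 0.52803448 -0.22220297 -0.23764702  1.39860128  0.54527802] [[0.3, 2.0], [-1.1, -0.5], [0.1, -0.5], [-0.9, -1.2], [1.8, 0.6], [-2.5, 0.2], [0.7, -1.5], [1.7, -2.2], [-0.1, 0.9], [-1.1, 2.1]]
11.294534371890876 [ 0.52803448 -0.22220297 -0.23764699  1.39860145  0.5452781 ] [[0.3, 2.0], [-1.1, -0.5], [0.1, -0.5], [-0.9, -1.2], [1.8, 0.6], [-2.5, 0.2], [0.7, -1.5], [1.7, -2.2], [-0.1, 0.9], [-1.1, 2.1]]
[ 0.5026 -0.2169  0.2359] [0.0001 0.0001]
[ 0.4703 -0.2084  0.2564] [0.0007 0.0007]
[ 0.5722 -0.2327  0.1461] [0.0004 0.0004]
tip [ 0.50338244 -0.21623165  0.23284646] bar [ 0.47038343 -0.20823849  0.25789582] keeper [ 0.56788215 -0.23185504  0.152     ] pin [ 0.51637174 -0.21937797  0.156     ] [-13.61616929  80.13396053  31.24213396]
```

Request:
play_rows --commands '[[[0, 0, 0, 3.2, 2.3, -1, 0], [0, 0, 0, 6.4, 4.6, -2, 0], [0, 0, 0, 9.6, 6.9, -3, 0], [0, 0, 0, 12.8, 9.2, -4, 0], [0, 0, 0, 16, 11.5, -5, 0], [0, 0, 0, 19.2, 13.8, -6, 0], [0, 0, 0, 22.4, 16.1, -7, 0], [0, 0, 0, 25.6, 18.4, -8, 0]]]'

```text
clock: 1.67
tool_pos: [0.3703, 0.4108, 0.3074]
orientation: [-180.0, -0.0, -14.3]
force: [0.2, 1.6, -0.0]
opening: 0.0393
gripper_force: 0.0
```

Request:
play_rows --commands '[[[0, 0, 0, 3.2, 2.3, 0, 0], [0, 0, 0, 6.4, 4.6, 0, 0], [0, 0, 0, 9.6, 6.9, 0, 0], [0, 0, 0, 12.8, 9.2, 0, 0], [0, 0, 0, 15, 12, 0, 0], [0, 0, 0, 15, 16, 0, 0], [0, 0, 0, 15, 20, 0, 0], [0, 0, 0, 15, 20, 0, 0]]]'

```text
clock: 2.33
tool_pos: [0.4638, 0.1765, 0.3073]
orientation: [-180.0, -0.0, -14.5]
force: [-0.8, -0.7, -0.6]
opening: 0.0002
gripper_force: 0.0
```

Request:
play_rows --commands '[[[0, 0, 0, 0.5, 4, 0, 0], [0, 0, 0, 1, 8, 0, 0], [0, 0, 0, 1.5, 12, 0, 0], [0, 0, 0, 2, 16, 0, 0], [0, 0, 0, 3, 20, 0, 0], [0, 0, 0, 4, 24, 0, 0], [0, 0, 0, 5, 28, 0, 0], [0, 0, 0, 5.5, 32, 0, 0]]]'

```text
clock: 3.0
tool_pos: [0.4394, -0.144, 0.307]
orientation: [-180.0, -0.1, -14.3]
force: [1.5, -0.2, -1.5]
opening: 0.0002
gripper_force: 0.0
```

Request:
play_rows --commands '[[[0, 0, 0, 0, 3.5, 0, 0], [0, 0, 0, 0, 5.2, 1.5, 0], [0, 0, 0, 0, 5.2, 3, 0], [0, 0, 0, 0, 5.2, 4.5, 0], [0, 0, 0, 0, 5.2, 6, 0], [0, 0, 0, 0, 5.2, 6, 0], [0, 0, 0, 0, 5.2, 6, 0], [0, 0, 0, 0, 5.2, 6, 0]]]'

```text
clock: 3.67
tool_pos: [0.4272, -0.1925, 0.2476]
orientation: [180.0, -0.1, -14.3]
force: [0.8, 0.4, -0.9]
opening: 0.0007
gripper_force: 0.0
```

```bash
python3 - <<'E'
from h import *
s=snap('scene');t=snap('top')
o=ctrl.get_obs();q=np.load('q.npy');d=o['tool_pos'][:2]-q[:2];c,n=np.cos(q[2]),np.sin(q[2])
print(o['tool_pos'],o['orientation'],'case frame',c*d[0]+n*d[1],-n*d[0]+c*d[1])
a=cv2.resize(s['color'][60:260,150:350],(400,400));b=cv2.resize(t['color'][185:385,350:550],(400,400))
cv2.imwrite('pics/a.png',np.hstack([a,b])[:,:,::-1])
E
```

```text
[ 0.42737783 -0.19242906  0.24774476] [-1.79991353e+02 -1.07857617e-01 -1.42841637e+01] case frame -0.10483691852891107 0.005240879060737325
```

View pics/a.png

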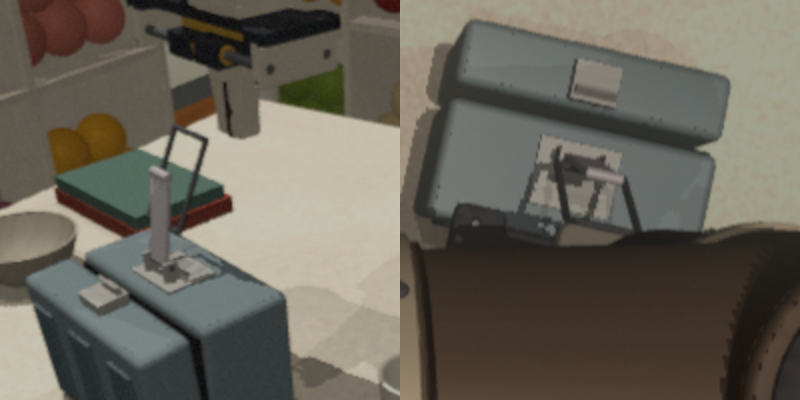

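Request:
play_rows --commands '[[[0, 0, 0, 1.5, 0.3, 0, 0], [0, 0, 0, 3, 0.5, 0, 0], [0, 0, 0, 4.2, 0.5, 0, 0], [0, 0, 0, 5.4, 0.5, 0, 0], [0, 0, 0, 6.6, 0.5, 0, 0], [0, 0, 0, 7.8, 0.5, 0, 0], [0, 0, 0, 9, 0.5, 0, 0], [0, 0, 0, 10.2, 0.5, 0, 0]]]'

```text
clock: 4.43
tool_pos: [0.5254, -0.2227, 0.2465]
orientation: [180.0, 0.0, -14.3]
force: [-0.9, -0.0, 0.0]
opening: 0.0005
gripper_force: 0.0
```

Request:
play_rows --commands '[[[0, 0, 0, 1, 0, 0, 0], [0, 0, 0, 2, 0, 0, 0], [0, 0, 0, 2, 0, 0, 0], [0, 0, 0, 2, 0, 0, 0], [0, 0, 0, 2, 0, 0, 0]]]'

```text
clock: 4.85
tool_pos: [0.5434, -0.2274, 0.2464]
orientation: [-180.0, 0.0, -14.3]
force: [-0.3, 0.8, -0.9]
opening: 0.0002
gripper_force: 0.0
```

```bash
python3 - <<'E'
from h import *
s=snap('scene');t=snap('top')
o=ctrl.get_obs();q=np.load('q.npy');d=o['tool_pos'][:2]-q[:2];c,n=np.cos(q[2]),np.sin(q[2])
print(o['tool_pos'],o['orientation'],'case frame',c*d[0]+n*d[1],-n*d[0]+c*d[1])
a=cv2.resize(s['color'][60:260,150:350],(400,400));b=cv2.resize(t['color'][185:385,350:550],(400,400))
cv2.imwrite('pics/b.png',np.hstack([a,b])[:,:,::-1])
E
```

```text
[ 0.54330229 -0.2274089   0.24676501] [-1.79993764e+02 -8.40263085e-03 -1.43162620e+01] case frame 0.016064263974294984 -0.0014653196149309565
```

View pics/b.png

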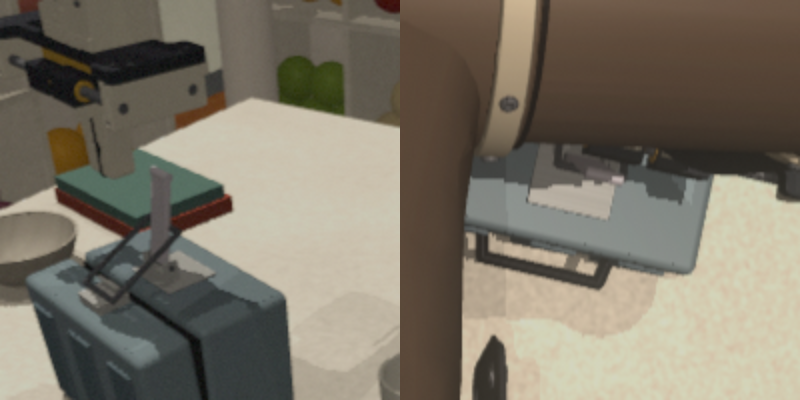

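```bash
python3 - <<'E'
import re
src=open('fit.py').read().split('obs=')[0];exec(src)
q=np.load('q.npy');print('tip',proj(s,W(q,tip(q[3]))))
for y in(-20.5,0,20.5):
  for z in (145,153,160):
    h=tip(q[3],34); x=h[0]+np.sqrt(6400-(h[2]-z)**2); print(y,z,round(x,1),proj(s,W(q,(x,y,z))).round(1))
print('keeper',[proj(s,W(q,(x,0,152))).round(1) for x in(36,42)])
a=cv2.resize(s['color'][165:245,170:270],None,fx=7,fy=7,interpolation=cv2.INTER_CUBIC);cv2.imwrite('pics/c.png',a[:,:,::-1])
E
```

```text
tip [229.61375649 146.28854333]
-20.5 145 48.7 [193.7 203.7]
-20.5 153 53.4 [190.3 200.5]
-20.5 160 56.5 [187.8 197.6]
0 145 48.7 [199.8 207.9]
0 153 53.4 [196.4 204.8]
0 160 56.5 [193.9 201.8]
20.5 145 48.7 [206.1 212.3]
20.5 153 53.4 [202.8 209.2]
20.5 160 56.5 [200.3 206.2]
keeper [array([205.7, 201.6]), array([202.5, 202.9])]
```

View pics/c.png

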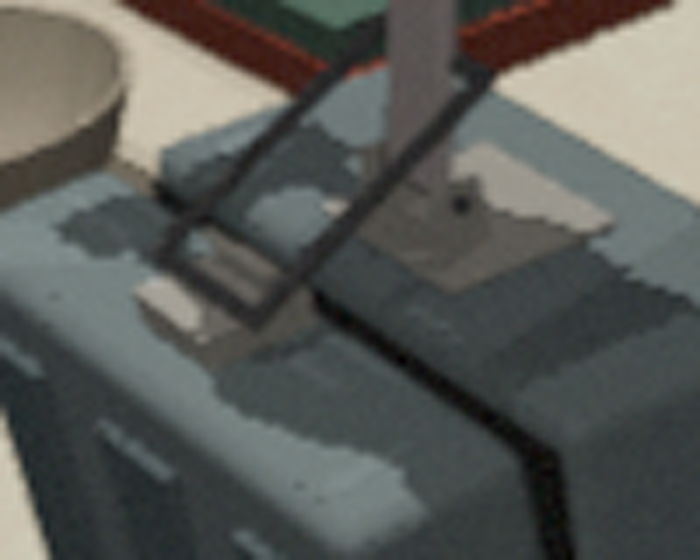

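Request:
play_rows --commands '[[[0, 0, 0, 0, 0, 2.6, 0], [0, 0, 0, -2, 0, 2.6, 0], [0, 0, 0, -3.2, 0, 2.6, 0], [0, 0, 0, -3.9, 0, 2.8, 0], [0, 0, 0, -4.5, 0, 3.0, 0], [0, 0, 0, -5.1, 0, 3.4, 0], [0, 0, 0, -5.7, 0, 3.7, 0], [0, 0, 0, -6.2, 0, 4.1, 0]]]'

```text
clock: 5.72
tool_pos: [0.4837, -0.2122, 0.206]
orientation: [-180.0, -0.1, -14.3]
force: [1.3, -0.3, 1.3]
opening: 0.0004
gripper_force: 1.1
```

Request:
play_rows --commands '[[[0, 0, 0, -0.5, 0, 0.45, 0], [0, 0, 0, -0.9, 0, 1.0, 0], [0, 0, 0, -1.25, 0, 1.55, 0], [0, 0, 0, -1.6, 0, 2.1, 0], [0, 0, 0, -1.6, 0, 2.1, 0]]]'

```text
clock: 6.13
tool_pos: [0.4667, -0.2079, 0.183]
orientation: [-180.0, 0.1, -14.3]
force: [-0.4, 0.3, -0.3]
opening: 0.0006
gripper_force: 0.0
```

```bash
python3 - <<'E'
from h import *
s=snap('scene')
o=ctrl.get_obs();q=np.load('q.npy');d=o['tool_pos'][:2]-q[:2];c,n=np.cos(q[2]),np.sin(q[2])
print(o['tool_pos'],o['force'],'case frame',c*d[0]+n*d[1],-n*d[0]+c*d[1])
a=cv2.resize(s['color'][125:245,150:290],None,fx=5,fy=5,interpolation=cv2.INTER_CUBIC)
cv2.imwrite('pics/d.png',a[:,:,::-1])
E
```

```text
[ 0.4671317  -0.20799099  0.18353432] [-0.55079818 -0.43209089  0.33452432] case frame -0.06253681381880426 -0.0005249665050558842
```

View pics/d.png

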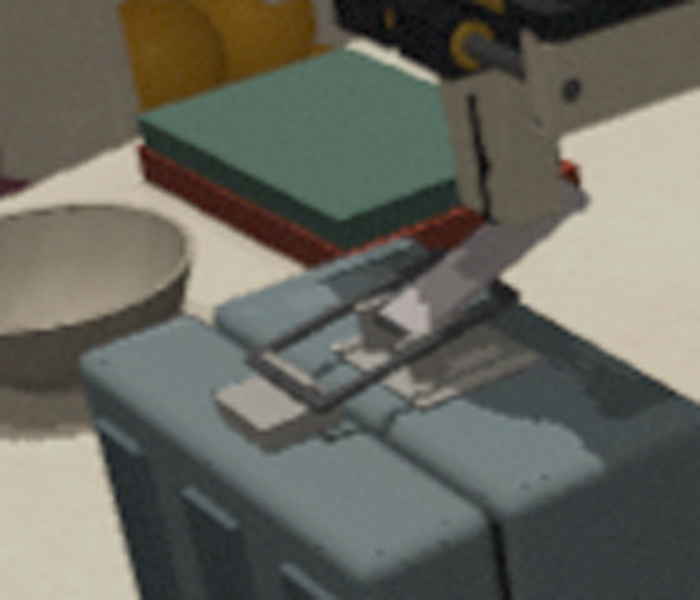

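Request:
play_rows --commands '[[[0, 0, 0, -0.25, 0, 0.6, 0], [0, 0, 0, -0.45, 0, 1.25, 0], [0, 0, 0, -0.55, 0, 1.9, 0], [0, 0, 0, -0.6, 0, 2.3, 0], [0, 0, 0, -0.6, 0, 2.6, 0], [0, 0, 0, -0.6, 0, 2.6, 0]]]'

```text
clock: 6.68
tool_pos: [0.4617, -0.2066, 0.1591]
orientation: [180.0, 0.1, -14.3]
force: [-4.7, 2.7, 9.2]
opening: 0.0005
gripper_force: 4.4
```

Request:
play_rows --commands '[[[0, 0, 0, 0, 0, 0.15, 0], [0, 0, 0, 0, 0, 0.25, 0], [0, 0, 0, 0, 0, 0.25, 0]]]'

```text
clock: 6.93
tool_pos: [0.4618, -0.2067, 0.1586]
orientation: [180.0, -0.0, -14.3]
force: [-11.1, 8.7, 27.5]
opening: 0.0002
gripper_force: 13.9
```

It is against its stop (hard contact at z 0.1586, expected 0.159). Lift off and check.

Request:
play_rows --commands '[[[0, 0, 0, 0, 0, -1, 0], [0, 0, 0, 0, 0, -4, 0], [0, 0, 0, 0, 0, -8, 0], [0, 0, 0, -4, 0, -12, 0], [0, 0, 0, -8, 0, -14, 0], [0, 0, 0, -8, 0, -14, 0]]]'

```text
clock: 7.43
tool_pos: [0.383, -0.1868, 0.299]
orientation: [-180.0, -0.2, -14.3]
force: [0.4, 0.4, 0.2]
opening: 0.0002
gripper_force: 0.0
```

```bash
python3 - <<'E'
from h import *
s=snap('scene');print(ctrl.get_obs()['tool_pos'])
a=cv2.resize(s['color'][125:245,150:290],None,fx=5,fy=5,interpolation=cv2.INTER_CUBIC)
cv2.imwrite('pics/e.png',a[:,:,::-1])
E
```

```text
[ 0.38210041 -0.18664701  0.29997827]
```

View pics/e.png

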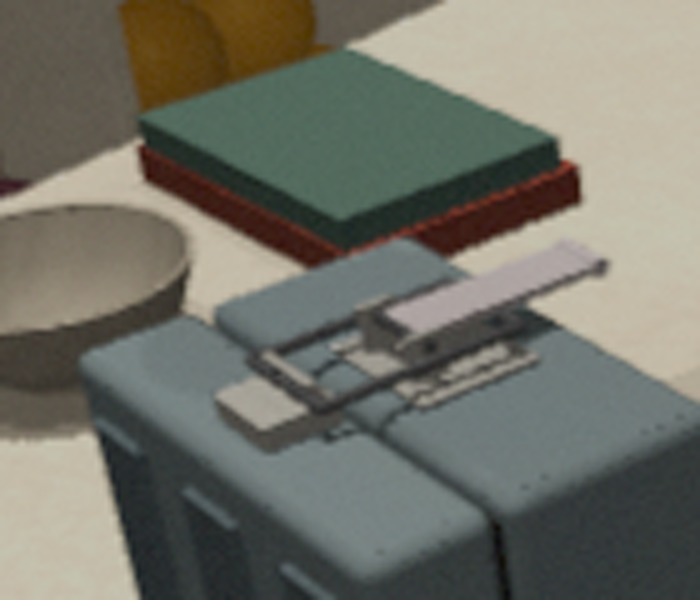

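```bash
python3 - <<'E'
exec(open('fit.py').read().split('obs=')[0])
q=np.load('q.npy');print([proj(s,W(q,tip(a))).round(1) for a in(0,.15,.3)])
print(ctrl.close_job())
E
```

```text
[array([265.4, 175.7]), array([264.4, 170.1]), array([262.6, 164.7])]
the job is handed in; nothing more can be done
None
```

The larger case is latched and the job is handed in: the loop's bar sits behind the hook, the lever lies flat against its stop, and the lid looks drawn tight. The arm finished clear of everything at about 7.4 s on the robot's clock; its path kept well above the cup and jar, though I did not re-check their positions.

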